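# Run the tube block under the clamp and set the thumbscrew a quarter turn free

## Robot

A 6-joint arm with a two-finger parallel gripper is mounted at the origin on a cart in front of the work surface, level with it; the furniture and walls round the work are solid. World frame = base frame: x ahead of the robot, y to its left, z up, the work surface at z = 0. Lengths are in mm, angles in rad, forces in N, time in s.
With the tool pointing down it reaches from about 400 to 925 mm from the base axis. Payload 12.5 kg.
Tool frame: the origin (TCP) lies at the very end of the fingers, on their centre line; the grasp point (between the pads) lies 19 mm behind it; z points along the fingers, y is the line along which they close (so a half turn about z gives the same grasp; the last joint's range is limited). The gripper opens to 95 mm and grips with 3 to 60 N. Pads are 20 mm wide; open, the fingers measure 119 mm over their backs; the gripper's body (75 mm by 180 mm) begins 59 mm behind the grasp point.
Start: joints at [1.182, 0.491, 1.559, -0, 1.092, -0.106], TCP at [174.386, 600.197, 214.661] pointing down, gripper open.
Joint ranges: [-3.1, 3.1], [-0.84, 2.19], [0.05, 2.79], [-1.13, 4.28], [0.06, 2.93], [-2.69, 2.69]. Speed limits (rad/s): [2.22, 2.22, 2.79, 3.14, 3.14, 3.14].

## Interface

Orientations are given as a rotation vector (axis times angle).
In Python, from station import r gives the robot as it stands.
- The arm moves only by the tool send_rows, never from a script. Its argument "targets" is text: rows parted by semicolons, each of 7 numbers parted by spaces: the shift along the tool's x, y, z each as a share of 0.4 m, from -1 to 1, then the turn, a rotation vector about the tool's x, y, z each as a share of 30 degrees, from -1 to 1, then the gripper's target within -1 to 1 (fully open at 1, half-way at 0, shut at -1). A call has 1 to 8 rows; each row is the pose to reach, as a shift and turn from the pose commanded when the call began, along the tool's axes at that moment; what a row does not reach only later rows make up. A row lasts 1/10 s, in which the tool goes at most 50 mm and 8.59 degrees, less where a joint would pass 70% of its speed; a pose out of reach is approached as far as the arm can. A call with a number of a shift or a turn outside -1 to 1 is refused whole. A call with a gripper value outside its range is refused whole. The fingers move at their own pace and stop on an object; "grip_force" is the grip in N (left out, the last holds). Time passes only in rows, so rows that repeat a pose let the fingers close. It gives the time, the measured TCP pose, the force, the opening and the grip force at its end, in the units of the state.
- r.get_state(): the state, without advancing time (a new reading comes with each control period).
- r.capture(name): name is "side" or "top" or "wrist"; returns (picture, depth): 400x640x3 uint8, red, green, blue; 400x640 float32, mm along the optical axis (not along the pixel's ray), 0 where there is no reading.
- r.calibration(name): a dict with "fx", "fy", "cx", "cy" (pixels), "k1" (the pictures are not rectified: a ray, as slopes to the right and down, at radius r is drawn at 1 + k1 r^2 times it, then the intrinsics apply), "cam_to_world" (4x4, takes a point from camera to world coordinates); the wrist camera has in their place "tool_from_camera" (4x4, takes a point from camera to tool coordinates, whose origin is the TCP and whose axes are the flange's). Camera axes: x right, y down, z forward; pixel columns grow to the right and rows downward; lengths in mm; the calibration is good to about 2 mm. A picture is of the moment at which its call begins: read the wrist's pose just before it. calibration takes no time and is no camera call.
- r.sign_off(): hands the job in; it is judged then, once.
Trained networks look in the newest picture that a camera, given by its name, has taken for a name from the list of things; names that differ only in an ending like _2 or _b are one class to them, and where a whole thing is asked for, a point or a joint stands for the part that bears it (a point fixed in the world has none). Each returns a list of dicts, best first, with "p" (0 to 1); they miss things now and then, are a little off and sometimes report something else, mostly with a low value. They report only what shows in the picture. A call takes as long as a camera call.
- r.search_frame(camera, name): "rect" ([left, top, width, height] in pixels, round what is visible of it).
The state is a dict: "t": time; "joint_pos": joint angles; "joint_vel": joint speeds; "joint_torque": joint torques, N m; "tcp_pos": TCP position; "ee_rot": TCP orientation; "force": force on the tool from outside, world axes, zero at the start; "wrist_torque": the same for the moment, N m; "gripper_width": opening from 0.0 (shut) to 1.0 (fully open); "gripper_force": force on a finger pad.
Only numpy, scipy, OpenCV 4.12 (cv2) and the standard library are available. Lean on these libraries where they do the work, as an engineer would, in place of code of your own. Each camera call takes 0.05 s, during which the arm holds its last target. There are 200 camera calls.

## Task

On the white block clamp, wind the black hand wheel clockwise by its red crank until the blue carriage with the tube block touches the dark end stop. Then turn the orange thumbscrew on the bridge clockwise until it seats, back it off a quarter turn, and finish while still holding the thumbscrew there in the gripper, without letting go. Leave the carriage at the stop and the other things on the bench alone.

Things in the scene. Friction and masses are not known exactly. Their poses are not given: they have to be found in the camera images.
- stand: block clamp, fixed: white base plate 130 x 320 x 12 mm, aluminium bridge at its +y end. Origin: centre of the plate's underside, on the worktop; x across the plate (away from the robot at yaw 0), y along it from hand wheel to bridge, z up. Vertical axes: hand wheel at x 0, y -95 mm; thumbscrew at x 0, y 90 mm. Bridge: x -61 to 61 mm, 34 mm wide in y, top 88 mm up. Dark end stop at y 136 mm
- wheel_centre (a point): point on the vertical axis of the black hand wheel (disc 100 mm across), at the top of its rim, 41 mm above the worktop. Its axes turn with the wheel: the crank stands 40 mm out along its y axis
- crank_grip (a point): middle of the hand wheel's upright red crank grip: round, 17 mm in diameter, 42 mm high (43 to 85 mm above the worktop), its axis 40 mm from the wheel's axis; this point is 68 mm above the worktop. The grip spins freely on its pin, so a gripper that pinches it from above can carry it round a circle without turning
- wheel (a joint): hand wheel angle in rad, growing clockwise seen from above. 0 puts the crank on the stand's +y side of the wheel axis, pi/2 on its +x side. Blocked hard at 4.4, where the carriage touches the stop; starts between 0.6 and 1.6. Each rad moves the carriage 12 mm along the stand's +y. Friction about 0.06 N m; stays where left
- carriage (a joint): travel in m of the blue carriage (82 x 110 mm, top 25 mm above the worktop) that bears the black tube block (70 x 105 x 34 mm, fixed to it), driven by the hand wheel over a rack; 0.0528 when it touches the end stop
- screw_grip (a point): point on the vertical axis of the orange thumbscrew, 116 mm above the worktop, a good height to grip. Its head is an upright bar 44 mm long, 12 mm thick, 36 mm high (94 to 130 mm above the worktop, 6 mm above the bridge) on a steel collar 26 mm across. This point's axes turn with it: x along the bar, y across its thickness, z up
- screw (a joint): thumbscrew angle in rad, growing clockwise seen from above (tightening). At 0 the bar lies along the stand's x axis. Seats hard at 3.6, its round rubber foot (30 mm) then on the tube block at the stop; starts between 0.9 and 2.0. The foot drops 2 mm a rad; the head stays at its height. Friction about 0.06 N m; stays where left
- red_cup: bystander: clear specimen cup with a red lid, 62 mm across, 68 mm high; origin at the centre of its underside
- dropper: bystander: white dropper bottle with a blue cap, 36 mm across, 99 mm high; origin at the centre of its underside
- timer: bystander: white bench timer lying flat, 76 x 76 x 22 mm; origin at the centre of its underside
- small_cup: bystander: small clear open cup with a few caps in it, 57 mm across, 36 mm high; origin at the centre of its underside

How it is judged (in metres and radians):
On the way, in this order (a step that is already met when the one before it is completed fails the run):
1. the carriage touches the end stop (within 1.5 mm) (value of joint carriage above 0.0513 m), for 0.1 s.
2. the thumbscrew is seated (within 0.08 rad) with the carriage at the stop (value of joint screw above 3.52 rad and value of joint carriage above 0.0508 m), for 0.1 s.
At the end, for the whole second after the job is handed in: The thumbscrew stands a quarter turn (1.57 rad, give or take 0.3) back from its seat, at rest, gripped by the fingers with more than 2 N; the carriage is still within 2 mm of the stop (value of joint screw between 1.73 and 2.33 rad and velocity of joint screw between -0.1 and 0.1 rad/s and contact force between the fingers and screw above 2 N and value of joint carriage above 0.0508 m); the arm keeps its last pose, push and grip.
It fails at once if a bystander is moved more than 30 mm (distance of any of red_cup, dropper, timer, small_cup from where it was at the start of the episode above 0.03 m).
It fails at once if a bystander is tipped over (angle between any of red_cup, dropper, timer, small_cup's own z axis and vertical above 0.5 rad).
It fails at once if the thumbscrew is screwed down onto the block before the carriage is at the stop (value of joint screw above 3.45 rad and value of joint carriage below 0.05 m).
It also fails if it takes over 72 s, if anything falls off the work surface, if the arm or the gripper's body presses on something with over 40 N, if the wrist force passes 120 N, or if a joint passes its speed limit or range.

## Working session

There is one attempt and no reset: what is moved stays moved. The work goes in short steps, Python scripts to look and compute and a tool call to move; the robot and the scene stay as the last step left them, time stands still between calls to the robot, and variables do not carry over. Pictures are saved under pics/ and viewed, at most 10 in all, crops included, and the job is handed in when it is done.

Besides the shell and the picture viewer there is one more tool, called after "Request:" by a JSON object that holds its "fn" and its "kwargs". send_rows: Moves the arm, as the interface text tells. Its arguments: {"type":"object","properties":{"targets":{"type":"string"},"grip_force":{"type":"number"}},"required":["targets"]}

```bash
ls; mkdir -p pics
python3 - <<'E'
from station import r
import cv2,json
s=r.get_state();print(s)
for c in ("top","side"):
    im,d=r.capture(c);cv2.imwrite(f"pics/{c}0.png",im[:,:,::-1])
    import numpy as np; np.save(f"pics/{c}0d.npy",d)
    print(c,r.calibration(c))
    for n in ("stand","wheel_centre","crank_grip","screw_grip","carriage","red_cup","dropper","timer","small_cup"):
        print(n,[(np.round(x["rect"]).tolist(),round(x["p"],2)) for x in r.search_frame(c,n)[:2]])
E
```

```text
pics
{'t': 0.0, 'joint_pos': array([ 1.18239093e+00,  4.91552683e-01,  1.55944679e+00, -6.96703331e-06,
        1.09169299e+00, -1.05588390e-01]), 'joint_vel': array([ 0.00022056,  0.00216131,  0.00017475, -0.00039681,  0.0009996 ,
       -0.00022588]), 'joint_torque': array([-2.90636108e-04, -6.12634492e+01, -2.58185291e+01,  6.92486647e-02,
        4.80933767e-02, -7.51520224e-05]), 'tcp_pos': array([174.29465951, 599.95418945, 214.06693675]), 'ee_rot': array([-4.42726715e-01, -3.10997473e+00,  1.67737488e-03]), 'force': array([ 0.48160673, -0.70873201,  0.1549008 ]), 'wrist_torque': array([0.02534193, 0.00500045, 0.03057747]), 'gripper_force': 0.0, 'gripper_width': 1.0038312472668505}
top {'fx': 458.73324254480923, 'fy': 458.73324254480923, 'cx': 318.4097860712643, 'cy': 204.29311159065173, 'k1': -0.06878924808617792, 'cam_to_world': array([[-1.20493405e-02, -9.94603344e-01,  1.03048535e-01,
         4.06979856e+02],
       [-9.99881668e-01,  1.29702981e-02,  8.27170679e-03,
        -4.65707820e+01],
       [-9.56363746e-03, -1.02936672e-01, -9.94641935e-01,
         1.54307519e+0
[... 682 characters left out ...]
         4.58062096e+02],
       [-8.87605075e-02, -6.38861513e-01,  7.64184231e-01,
        -1.14539379e+03],
       [-7.01499583e-03, -7.66792445e-01, -6.41856788e-01,
         1.04610585e+03],
       [ 0.00000000e+00,  0.00000000e+00,  0.00000000e+00,
         1.00000000e+00]])}
stand [([274.0, 159.0, 53.0, 88.0], 0.93)]
wheel_centre [([289.0, 202.0, 30.0, 32.0], 0.69), ([363.0, 222.0, 15.0, 26.0], 0.54)]
crank_grip []
screw_grip [([290.0, 155.0, 7.0, 18.0], 0.45)]
carriage [([255.0, 143.0, 20.0, 13.0], 0.15)]
red_cup [([350.0, 183.0, 19.0, 26.0], 0.95)]
dropper [([364.0, 219.0, 12.0, 32.0], 0.55), ([255.0, 141.0, 19.0, 16.0], 0.47)]
timer [([251.0, 140.0, 25.0, 16.0], 0.57)]
small_cup []
```

```bash
cat > h.py <<'E'
import numpy as np,cv2
from station import r
def ray(cal,u,v):
    K=np.array([[cal["fx"],0,cal["cx"]],[0,cal["fy"],cal["cy"]],[0,0,1]])
    p=cv2.undistortPoints(np.array([[[u,v]]],float),K,np.array([cal["k1"],0,0,0,0]))[0,0]
    return np.array([p[0],p[1],1.])
def atz(cal,T,u,v,z):
    d=T[:3,:3]@ray(cal,u,v); o=T[:3,3]
    return o+d*(z-o[2])/d[2]
def proj(cal,T,P):
    q=T[:3,:3].T@(np.asarray(P,float)-T[:3,3]); x,y=q[:2]/q[2]; k=1+cal["k1"]*(x*x+y*y)
    return cal["fx"]*x*k+cal["cx"],cal["fy"]*y*k+cal["cy"]
E
python3 - <<'E'
import cv2,numpy as np
from h import *
t=cv2.imread("pics/top0.png")[185:255,235:355];s=cv2.imread("pics/side0.png")[135:255,240:390]
a=cv2.resize(t,None,fx=5,fy=5,interpolation=cv2.INTER_CUBIC);cv2.imwrite("pics/a.png",a)
b=cv2.resize(s,None,fx=4,fy=4,interpolation=cv2.INTER_CUBIC)[:,:600]
b=cv2.resize(b,None,fx=.52,fy=.52); 
c=np.zeros((600,600,3),np.uint8);c[:350]=a;c[350:350+b.shape[0],:b.shape[1]]=b[:250];cv2.imwrite("pics/ab.png",c)
cal=r.calibration("top");T=cal["cam_to_world"]
for n,u,v,z in (("wheel",324,215,41),("screw",268,220.5,116),("TLstand",246,195,12),("BRstand",345,245,12),("red",292,162,40),("drop",344,161,60),("timer",198,252,22),("small",435,236,36)):
    print(n,np.round(atz(cal,T,u,v,z)))
E
```

```text
wheel [527. -52.  41.]
screw [506. 123. 116.]
TLstand [600. 210.  12.]
BRstand [ 428. -121.   12.]
red [705.  52.  40.]
drop [ 702. -120.   60.]
timer [410. 368.  22.]
small [ 453. -416.   36.]
```

View pics/ab.png

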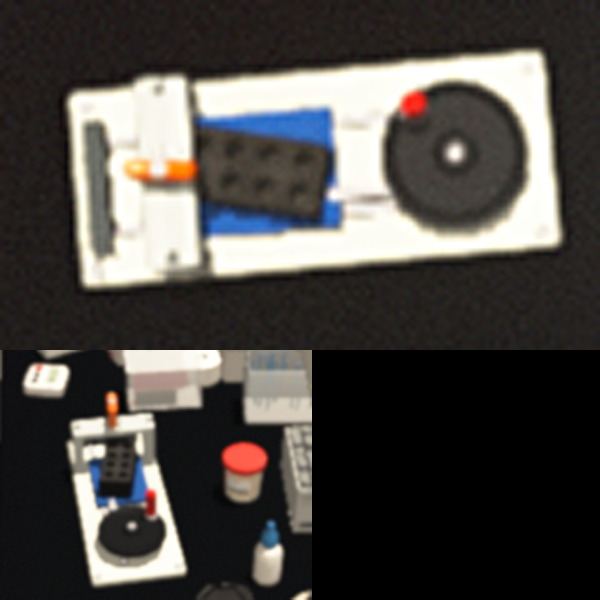

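```bash
cat >> h.py <<'E'
from scipy.spatial.transform import Rotation as Ro
from scipy.optimize import least_squares
def tool_shift(P,s=None):
    s=s or r.get_state(); return np.round(Ro.from_rotvec(s["ee_rot"]).as_matrix().T@(np.asarray(P,float)-s["tcp_pos"])/400,4)
def yawy(s): 
    y=Ro.from_rotvec(s["ee_rot"]).as_matrix()[:,1]; return np.arctan2(y[1],y[0])
E
python3 - <<'E'
from h import *
cal=r.calibration("top");T=cal["cam_to_world"]
g=lambda a,b,z:atz(cal,T,235+(a+.5)/5-.5,185+(b+.5)/5-.5,z)
pts=[((65,160),(70,92)),((65,-160),(545,50)),((-65,-160),(560,243)),((-65,160),(83,288))]
L=np.array([p for p,_ in pts]);W=np.array([g(*q,12)[:2] for _,q in pts])
hub=g(455,152,45)[:2]
def tf(p,l): c,s=np.cos(p[2]),np.sin(p[2]); return np.array([[c,-s],[s,c]])@np.asarray(l,float).T+p[:2,None]
f=lambda p:np.r_[(tf(p,L).T-W).ravel(),(tf(p,[[0,-95]]).T[0]-hub)]
o=least_squares(f,[515,40,0]);print(o.x,np.round(o.fun,1));p=o.x
w=tf(p,[[0,-95]])[:,0];sc=tf(p,[[0,90]])[:,0];print("wheel",w,"screw",sc)
c=g(413,103,85)[:2];d=c-w;c_,s_=np.cos(p[2]),np.sin(p[2]);loc=np.array([c_*d[0]+s_*d[1],-s_*d[0]+c_*d[1]])
print("crank",c,"local",loc,np.hypot(*loc),"theta",np.arctan2(loc[0],loc[1]))
b=[g(128,168,130)[:2],g(195,169,130)[:2]];print("bar",b);v=b[1]-b[0];print("th screw",(p[2]-np.arctan2(v[1],v[0]))%np.pi, "centre",(b[0]+b[1])/2)
print("yaw",yawy(r.get_state()))
E
```

```text
[5.19701370e+02 3.70236938e+01 7.64397128e-02] [-0.8  0.4 -0.5  1.4 -0.4 -0.8  1.4 -0.5  0.3 -0.5]
wheel [526.95607267 -57.69889738] screw [512.82849317 126.76088549]
crank [555.17936854 -30.54478237] local [30.21451322 24.91954218] 39.16504042456825 theta 0.8811426435324455
bar [array([512.46461066, 145.83562457]), array([511.33430615, 104.26804376])]
th screw 1.674421313090646 centre [511.89945841 125.05183417]
yaw 1.2880064937457143
```

Request:
{"fn": "send_rows", "kwargs": {"targets": "-0.17 -0.16 0 0 0 0.2 0.26;-0.34 -0.32 0 0 0 0.4 0.26;-0.51 -0.48 0 0 0 0.6 0.26;-0.68 -0.635 0 0 0 0.82 0.26;-0.68 -0.635 0 0 0 0.82 0.26;-0.68 -0.635 0 0 0 0.82 0.26;-0.68 -0.635 0 0 0 0.82 0.26;-0.68 -0.635 0 0 0 0.82 0.26", "grip_force": 30}}

```text
t: 1.8
tcp_pos: [366.0, 277.7, 214.9]
ee_rot: [1.098, 2.943, 0.0]
force: [0.4, 0.3, 0.1]
gripper_width: 0.632
gripper_force: 0.0
```

Run:
```python
from h import *
s=r.get_state();print(s["t"],s["tcp_pos"],yawy(s),s["joint_pos"],tool_shift([555,-31,180]))
```

```text
1.8 [366.04514222 277.65728491 214.88835045] 0.856496034828923 [ 5.05187654e-01  2.55784013e-01  1.94726373e+00 -3.74593010e-04
  9.37982846e-01 -3.51086825e-01] [-0.8624 -0.2736  0.0875]
```

Request:
{"fn": "send_rows", "kwargs": {"targets": "-0.862 -0.274 0.06 0 0 0.82 0.26;-0.862 -0.274 0.06 0 0 0.82 0.26;-0.862 -0.274 0.06 0 0 0.82 0.26;-0.862 -0.274 0.06 0 0 0.82 0.26;-0.862 -0.274 0.06 0 0 0.82 0.26;-0.862 -0.274 0.06 0 0 0.82 0.26;-0.862 -0.274 0.06 0 0 0.82 0.26;-0.862 -0.274 0.06 0 0 0.82 0.26"}}

```text
t: 2.6
tcp_pos: [556.0, -31.8, 190.1]
ee_rot: [1.701, 2.64, -0.0]
force: [0.2, 0.2, 0.3]
gripper_width: 0.63
gripper_force: 0.0
```

Run:
```python
from h import *
s=r.get_state();print(s["t"],s["tcp_pos"],yawy(s),s["joint_pos"],tool_shift([555,-31,190]))
im,d=r.capture("wrist");cv2.imwrite("pics/w1.png",im[:,:,::-1]);np.save("pics/w1d.npy",d)
c=r.calibration("wrist");print(c)
for n in ("wheel_centre","crank_grip","screw_grip"): print(n,r.search_frame("wrist",n)[:2])
```

```text
2.6 [555.99713508 -31.76377117 190.09396481] 0.4260464325015441 [-1.75512551e-01  4.21532305e-01  1.75733757e+00 -4.10515509e-04
  9.61981849e-01 -6.01324189e-01] [ 0.0028 -0.0015  0.0002]
{'fx': 322.7186256410538, 'fy': 322.7186256410538, 'cx': 321.44237129741407, 'cy': 202.0642498248277, 'k1': -0.04540483480960666, 'tool_from_camera': array([[ 2.96249916e-04, -9.67424737e-01, -2.53158629e-01,
         7.06198294e+01],
       [ 9.99998941e-01, -7.40533442e-05,  1.45320206e-03,
         3.94154434e-01],
       [-1.42461086e-03, -2.53158791e-01,  9.67423691e-01,
        -1.69778062e+02],
       [ 0.00000000e+00,  0.00000000e+00,  0.00000000e+00,
         1.00000000e+00]])}
wheel_centre [{'rect': [236.0, 149.4, 94.7, 96.3], 'p': 0.72}, {'rect': [338.8, 1.3, 33.7, 16.8], 'p': 0.5}]
crank_grip [{'rect': [315.2, 179.8, 16.4, 26.4], 'p': 0.72}, {'rect': [450.6, 142.6, 86.9, 66.2], 'p': 0.31}]
screw_grip [{'rect': [339.4, 3.4, 32.4, 13.8], 'p': 0.66}]
```

View pics/w1.png

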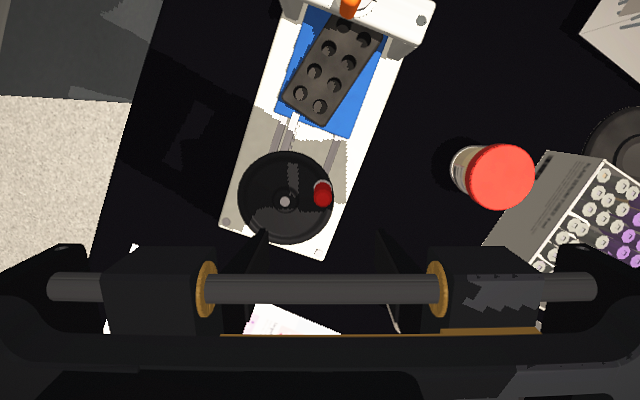

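```bash
cat >> h.py <<'E'
def wristT(s):
    M=np.eye(4);M[:3,:3]=Ro.from_rotvec(s["ee_rot"]).as_matrix();M[:3,3]=s["tcp_pos"]
    return M@r.calibration("wrist")["tool_from_camera"]
E
python3 - <<'E'
from h import *
s=r.get_state();c=r.calibration("wrist");T=wristT(s)
for P in ([555.2,-30.5,85],[555.2,-30.5,43],[527,-57.7,45],[512.8,126.8,130]): print(P,np.round(proj(c,T,P),1))
im=cv2.imread("pics/w1.png").astype(int);b,g,R=im[...,0],im[...,1],im[...,2]
m=((R>100)&(R>2*g)&(R>2*b))[170:215,305:340];v,u=np.nonzero(m);print("bright red",u.min()+305,u.max()+305,v.min()+170,v.max()+170,u.mean()+305,v.mean()+170)
print("hub",atz(c,T,285,201,45),"top@",atz(c,T,322,188,85))
E
python3 -c "
import cv2;cv2.imwrite('pics/w1c.png',cv2.resize(cv2.imread('pics/w1.png')[145:255,230:340],None,fx=5,fy=5,interpolation=cv2.INTER_CUBIC))"
```

```text
[555.2, -30.5, 85] [320.8 204.8]
[555.2, -30.5, 43] [320.9 193.9]
[527, -57.7, 45] [284.4 206.9]
[512.8, 126.8, 130] [362.9 -20. ]
bright red 314 331 182 206 322.2912087912088 194.24725274725276
hub [525.11592637 -51.79268948  45.        ] top@ [549.81168533 -16.29036498  85.        ]
```

View pics/w1c.png

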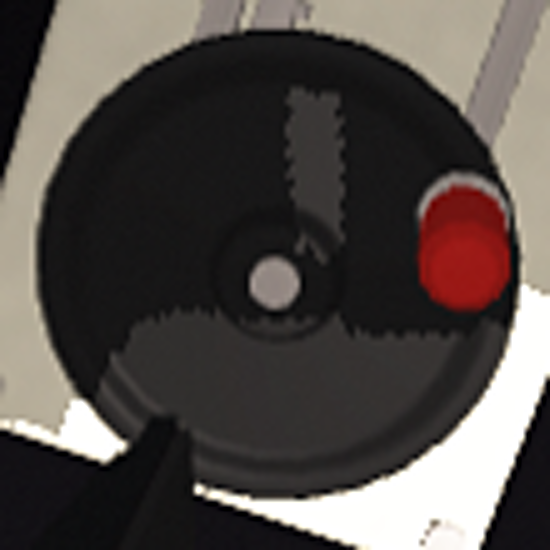

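Run:
```python
from h import *
s=r.get_state();im,d=r.capture("wrist");c=r.calibration("wrist");T=wristT(s)
print(s["t"],s["tcp_pos"],s["joint_vel"].round(3))
cv2.imwrite("pics/w2.png",im[:,:,::-1])
g=im.astype(int);R,G,B=g[...,0],g[...,1],g[...,2]
m=((R>150)&(R>3*G))[170:225,305:340].astype(np.uint8)
n,l,st,ce=cv2.connectedComponentsWithStats(m);print(st[1:],ce[1:]+[305,170])
m=((R>120)&(G>120)&(B>120)&(abs(R-B)<30))[190:215,275:297].astype(np.uint8)
n,l,st,ce2=cv2.connectedComponentsWithStats(m);print(st[1:],ce2[1:]+[275,190])
u,v=[int(round(x)) for x in ce2[1]+[275,190]];D=d[v,u];P=T@np.r_[ray(c,u,v)*D,1];print("hub",D,P)
u,v=323,198;D=d[v,u];P=T@np.r_[ray(c,u,v)*D,1];print("cranktop",D,P)
# stand corner points depth check: rim
```

```text
2.8 [553.39518677 -27.10024911 190.53578384] [ 0.022 -0.013  0.009  0.001  0.001 -0.002]
[[ 12  29  13  12 112]] [[322.78571429 204.21428571]]
[[ 6 12  9 10 67]] [[285.04477612 206.62686567]]
hub 324.88358 [527.54817442 -56.91338438  47.22612247   1.        ]
cranktop 284.64462 [554.45957057 -24.30448539  84.03770954   1.        ]
```

Request:
{"fn": "send_rows", "kwargs": {"targets": "0 0 0.1 0 0 0.28 0.26;0 0 0.2 0 0 0.56 0.26;0 0 0.2 0 0 0.87 0.26;0 0 0.2 0 0 0.87 0.26;0 0 0.2 0 0 0.87 0.26;0 0 0.2 0 0 0.87 0.26;0 0 0.2 0 0 0.87 0.26"}}

```text
t: 3.55
tcp_pos: [554.3, -27.6, 111.5]
ee_rot: [2.247, 2.194, 0.001]
force: [-0.3, -0.5, 0.5]
gripper_width: 0.63
gripper_force: 0.0
```

Run:
```python
from h import *
s=r.get_state();im,d=r.capture("wrist");c=r.calibration("wrist");T=wristT(s)
print(s["t"],s["tcp_pos"],yawy(s),s["joint_vel"].round(3))
g=im.astype(int);R,G,B=g[...,0],g[...,1],g[...,2]
n,l,st,ce=cv2.connectedComponentsWithStats(((R>150)&(R>3*G)).astype(np.uint8));i=[k for k in range(1,n) if 60<st[k,4]<3000]
for k in i: print(st[k],atz(c,T,*ce[k],85))
print("pred",proj(c,T,[555.2,-30.5,85]),tool_shift([555.2,-30.5,49]))
```

```text
3.55 [554.29494865 -27.60774903 111.46154522] -0.02370763554686279 [-0.003  0.006  0.001  0.    -0.002  0.011]
[499  47  64  99 459] [670.70506465  56.29807162  85.        ]
[312 216  25  28 474] [556.67384312 -27.5630978   85.        ]
pred (np.float64(321.6387279335419), np.float64(235.70870776284994)) [-0.0069  0.0023  0.1557]
```

Request:
{"fn": "send_rows", "kwargs": {"targets": "-0.0035 0.004 0.08 0 0 0 0.26;-0.0035 0.004 0.154 0 0 0 0.26;-0.0035 0.004 0.154 0 0 0 0.26;-0.0035 0.004 0.154 0 0 0 -1;-0.0035 0.004 0.154 0 0 0 -1;-0.0035 0.004 0.154 0 0 0 -1;-0.0035 0.004 0.154 0 0 0 -1;-0.0035 0.004 0.154 0 0 0 -1", "grip_force": 25}}

```text
t: 4.4
tcp_pos: [555.9, -29.3, 49.6]
ee_rot: [2.25, 2.192, 0.001]
force: [0.8, 0.7, 1.0]
gripper_width: 0.266
gripper_force: 0.0
```

```bash
cat > arc.py <<'E'
from h import *
import sys
# print rows for arc thetas in tool shares from the present commanded pose
W=np.array([526.9,-57.4]);Y=.0764;a0,a1=float(sys.argv[1]),float(sys.argv[2]);rad=40
P=lambda t:W+rad*np.array([np.cos(Y)*np.sin(t)-np.sin(Y)*np.cos(t),np.sin(Y)*np.sin(t)+np.cos(Y)*np.cos(t)])
s=r.get_state();R=Ro.from_rotvec(s["ee_rot"]).as_matrix()
d=s["tcp_pos"][:2]-W;th=np.arctan2(np.cos(Y)*d[0]+np.sin(Y)*d[1],-np.sin(Y)*d[0]+np.cos(Y)*d[1]);print(s["t"],s["tcp_pos"],"theta",th,"rad",np.hypot(*d),"F",s["force"],s["gripper_width"])
for t in np.linspace(a0,a1,9)[1:]:
    e=P(t)-(P(a0) if len(sys.argv)<4 else s["tcp_pos"][:2]);q=R.T@np.r_[e,0]/400;print(round(t,2),np.round(q,3)[:2])
E
python3 arc.py 0.88 2.2 x
```

```text
4.4 [555.88272487 -29.32080737  49.63170839] theta 0.8776310826925219 rad 40.353926694301286 F [0.8295742  0.71624546 0.99314681] 0.2655287535194991
1.04 [-0.013  0.01 ]
1.21 [-0.027  0.019]
1.38 [-0.043  0.025]
1.54 [-0.059  0.029]
1.7 [-0.075  0.029]
1.87 [-0.092  0.027]
2.04 [-0.107  0.023]
2.2 [-0.122  0.016]
```

Request:
{"fn": "send_rows", "kwargs": {"targets": "0 0 0 0 0 0 -1;0 0 0 0 0 0 -1;0 0 0 0 0 0 -1;0 0 0 0 0 0 -1"}}

```text
t: 4.8
tcp_pos: [555.9, -29.3, 49.3]
ee_rot: [2.25, 2.192, 0.001]
force: [0.2, 0.9, 4.3]
gripper_width: 0.174
gripper_force: 25.0
```

Request:
{"fn": "send_rows", "kwargs": {"targets": "-0.013 0.01 0 0 0 0 -1;-0.027 0.019 0 0 0 0 -1;-0.043 0.025 0 0 0 0 -1;-0.059 0.029 0 0 0 0 -1;-0.075 0.029 0 0 0 0 -1;-0.092 0.027 0 0 0 0 -1;-0.107 0.023 0 0 0 0 -1;-0.122 0.016 0 0 0 0 -1"}}

```text
t: 5.6
tcp_pos: [560.0, -78.3, 49.1]
ee_rot: [-2.249, -2.191, 0.001]
force: [-5.3, 7.2, 10.8]
gripper_width: 0.173
gripper_force: 25.0
```

```bash
python3 arc.py 2.2 3.5
```

```text
5.6 [559.9579874  -78.33898747  49.1427305 ] theta 2.2118145578943347 rad 39.13146722987702 F [-5.31938036  7.16851291 10.76741251] 0.1727536754648305
2.36 [-0.013 -0.009]
2.53 [-0.025 -0.021]
2.69 [-0.035 -0.034]
2.85 [-0.042 -0.048]
3.01 [-0.047 -0.063]
3.18 [-0.05 -0.08]
3.34 [-0.049 -0.096]
3.5 [-0.047 -0.112]
```

Request:
{"fn": "send_rows", "kwargs": {"targets": "-0.013 -0.009 0 0 0 0 -1;-0.025 -0.021 0 0 0 0 -1;-0.035 -0.034 0 0 0 0 -1;-0.042 -0.048 0 0 0 0 -1;-0.047 -0.063 0 0 0 0 -1;-0.05 -0.08 0 0 0 0 -1;-0.049 -0.096 0 0 0 0 -1;-0.047 -0.112 0 0 0 0 -1"}}

```text
t: 6.4
tcp_pos: [515.8, -95.3, 49.2]
ee_rot: [2.251, 2.191, 0.002]
force: [5.5, 14.4, 3.9]
gripper_width: 0.173
gripper_force: 25.0
```

```bash
python3 arc.py 3.5 4.5
```

```text
6.4 [515.84344981 -95.28650552  49.22766336] theta -2.781244829834897 rad 39.46687981812759 F [ 5.50008421 14.41974501  3.9355682 ] 0.17335955380318224
3.62 [ 0.004 -0.012]
3.75 [ 0.009 -0.023]
3.88 [ 0.016 -0.034]
4.0 [ 0.024 -0.043]
4.12 [ 0.033 -0.052]
4.25 [ 0.043 -0.059]
4.38 [ 0.054 -0.065]
4.5 [ 0.066 -0.07 ]
```

Request:
{"fn": "send_rows", "kwargs": {"targets": "0.004 -0.012 0 0 0 0 -1;0.009 -0.023 0 0 0 0 -1;0.016 -0.034 0 0 0 0 -1;0.024 -0.043 0 0 0 0 -1;0.033 -0.052 0 0 0 0 -1;0.043 -0.059 0 0 0 0 -1;0.054 -0.065 0 0 0 0 -1;0.066 -0.07 0 0 0 0 -1"}}

```text
t: 7.2
tcp_pos: [489.4, -70.0, 49.4]
ee_rot: [2.247, 2.19, 0.001]
force: [3.7, -32.2, -2.4]
gripper_width: 0.172
gripper_force: 25.0
```

```bash
python3 arc.py 4.5 4.7
```

```text
7.2 [489.36850864 -69.97287767  49.40214631] theta -1.8176420115222636 rad 39.581436261507726 F [  3.67869024 -32.20530564  -2.43167729] 0.17190082936992068
4.53 [ 0.002 -0.001]
4.55 [ 0.005 -0.001]
4.58 [ 0.007 -0.002]
4.6 [ 0.01  -0.003]
4.62 [ 0.012 -0.003]
4.65 [ 0.015 -0.004]
4.68 [ 0.017 -0.004]
4.7 [ 0.02  -0.004]
```

Request:
{"fn": "send_rows", "kwargs": {"targets": "0.004 -0.001 0 0 0 0 -1;0.004 -0.001 0 0 0 0 -1;0.004 -0.001 0 0 0 0 -1;0.004 -0.001 0 0 0 0 -1"}}

```text
t: 7.6
tcp_pos: [489.4, -69.8, 49.3]
ee_rot: [2.246, 2.189, 0.0]
force: [2.9, -23.6, 1.3]
gripper_width: 0.173
gripper_force: 25.0
```

Run:
```python
from h import *
s=r.get_state();print(s["tcp_pos"],s["force"])
im,d=r.capture("side");cv2.imwrite("pics/s1.png",cv2.resize(im[135:255,240:390,::-1],None,fx=5,fy=5,interpolation=cv2.INTER_CUBIC))
```

```text
[489.37036555 -69.79374044  49.34085432] [  2.92182592 -23.60559011   1.29948317]
```

View pics/s1.png

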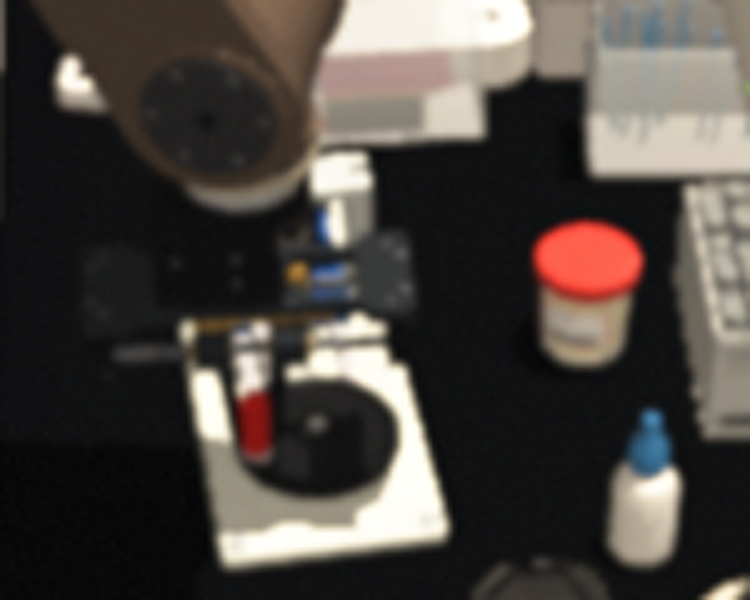

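Request:
{"fn": "send_rows", "kwargs": {"targets": "0 0 0 0 0 0 0.26;0 0 0 0 0 0 0.26;0 0 0 0 0 0 0.26;0 0 0 0 0 0 0.26;0 0 -0.1 0 0 0 0.26;0 0 -0.2 0 0 0 0.26;0 0 -0.3 0 0 0 0.26;0 0 -0.35 0 0 0 0.26"}}

```text
t: 8.45
tcp_pos: [488.2, -67.0, 192.0]
ee_rot: [2.248, 2.191, 0.003]
force: [-0.3, 0.5, -0.4]
gripper_width: 0.628
gripper_force: 0.0
```

Request:
{"fn": "send_rows", "kwargs": {"targets": "0.12 0.01 -0.01 0 0 0 0.26;0.24 0.03 -0.01 0 0 0 0.26;0.36 0.05 -0.01 0 0 0 0.26;0.48 0.05 -0.01 0 0 0 0.26;0.48 0.05 -0.01 0 0 0 0.26;0.48 0.05 -0.01 0 0 0 0.26;0.48 0.05 -0.01 0 0 0 0.26;0.48 0.05 -0.01 0 0 0 0.26"}}

```text
t: 9.25
tcp_pos: [512.9, 123.1, 193.0]
ee_rot: [-2.252, -2.19, 0.0]
force: [-0.1, 0.2, 0.3]
gripper_width: 0.631
gripper_force: 0.0
```

Run:
```python
from h import *
s=r.get_state();im,d=r.capture("wrist");c=r.calibration("wrist");T=wristT(s)
print(s["t"],s["tcp_pos"],yawy(s),s["joint_pos"],s["joint_vel"].round(3))
cv2.imwrite("pics/w3.png",im[:,:,::-1])
print("pred top",proj(c,T,[512.8,126.8,130]),proj(c,T,[512.8,126.8,94]))
print(r.search_frame("wrist","screw_grip")[:2])
g=im.astype(int);R,G,B=g[...,0],g[...,1],g[...,2]
n,l,st,ce=cv2.connectedComponentsWithStats(((R>120)&(R-G>50)&(G-B>30)).astype(np.uint8));i=[k for k in range(1,n) if 60<st[k,4]<8000]
for k in i: print(st[k],ce[k])
```

```text
9.25 [512.85370258 123.11140526 193.02405984] -0.02782677944383247 [1.10313966e-01 3.78361856e-01 1.82289655e+00 1.28934383e-05
 9.40527583e-01 1.38133144e-01] [-0.002  0.001 -0.002  0.002  0.002  0.001]
pred top (np.float64(320.1241013185822), np.float64(210.28867682860414)) (np.float64(320.2534247122127), np.float64(198.6614231637056))
[{'rect': [307.6, 175.6, 28.9, 61.7], 'p': 0.97}]
[313 174  16  61 701] [320.60057061 203.85306705]
```

View pics/w3.png

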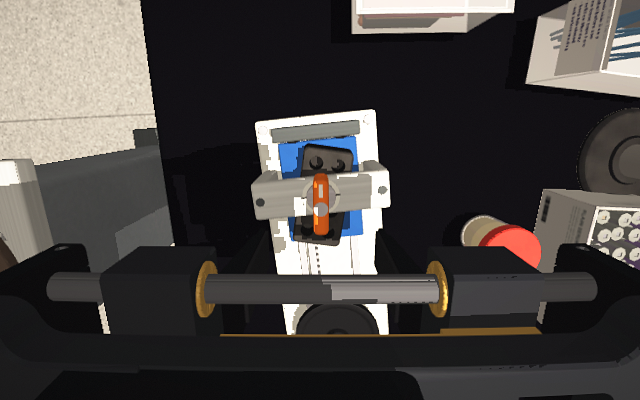

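Run:
```python
from h import *
s=r.get_state();im,d=r.capture("wrist");c=r.calibration("wrist");T=wristT(s)
g=im.astype(int);R,G,B=g[...,0],g[...,1],g[...,2]
m=((R>90)&(R-G>40)&(G-B>15));m[:, :300]=0;m[:,345:]=0
vs,us=np.nonzero(m&(d>0));P=np.array([(T@np.r_[ray(c,u,v)*d[v,u],1])[:3] for u,v in zip(us,vs)])
print(np.percentile(P[:,2],[5,50,95]));Q=P[P[:,2]>np.percentile(P[:,2],95)-5]
print(len(Q),Q.min(0),Q.max(0),Q.mean(0));rc=cv2.minAreaRect(Q[:,:2].astype(np.float32));print(rc)
vx=cv2.fitLine(Q[:,:2].astype(np.float32),cv2.DIST_L2,0,.01,.01).ravel();print("bar dir",np.arctan2(vx[1],vx[0])%np.pi,"theta",(0.0764-np.arctan2(vx[1],vx[0]))%np.pi, "needed yaw",np.arctan2(vx[1],vx[0])%np.pi-np.pi/2,yawy(s))
print(s["tcp_pos"])
```

```text
[106.82971053 128.70238437 130.27109076]
636 [506.84764156 107.41313163 125.27429251] [519.31153315 149.41431671 131.29540518] [513.20157464 128.23493812 128.66030242]
((513.3099975585938, 128.3898468017578), (41.93174743652344, 11.647117614746094), 88.04238891601562)
bar dir 1.5473073 theta 1.6706855 needed yaw -0.023489118 -0.027954180204311528
[512.93577929 123.19627487 193.09168371]
```

Request:
{"fn": "send_rows", "kwargs": {"targets": "0.0115 0 0.1 0 0 0 0.26;0.0115 0 0.2 0 0 0 0.26;0.0115 0 0.24 0 0 0 0.26;0.0115 0 0.24 0 0 0 0;0.0115 0 0.24 0 0 0 -1;0.0115 0 0.24 0 0 0 -1;0.0115 0 0.24 0 0 0 -1;0.0115 0 0.24 0 0 0 -1", "grip_force": 40}}

```text
t: 10.2
tcp_pos: [513.3, 128.9, 97.9]
ee_rot: [2.25, 2.191, 0.002]
force: [0.5, -0.1, 0.4]
gripper_width: 0.269
gripper_force: 0.0
```

Request:
{"fn": "send_rows", "kwargs": {"targets": "0 0 0 0 0 0 -1;0 0 0 0 0 0 -1;0 0 0 0 0 0 -1;0 0 0 0 0 0 -1;0 0 0 0 0 0 -1"}}

```text
t: 10.7
tcp_pos: [512.3, 128.9, 97.4]
ee_rot: [-2.25, -2.192, 0.001]
force: [-4.5, -0.1, 6.0]
gripper_width: 0.122
gripper_force: 40.0
```

Run:
```python
from h import *
s=r.get_state();print(s["tcp_pos"],yawy(s),s["force"],s["wrist_torque"],s["joint_pos"])
```

```text
[512.32705324 128.90618341  97.35529134] -0.026152967433925447 [-4.47412635 -0.07274458  5.96223672] [-0.02707253  0.79636672 -0.01522862] [1.21332150e-01 5.12745836e-01 1.91476093e+00 2.75764688e-04
 7.15224250e-01 1.47276834e-01]
```

Request:
{"fn": "send_rows", "kwargs": {"targets": "-0.001 -0.002 0 0 0 0.12 -1;-0.001 -0.002 0 0 0 0.25 -1;-0.001 -0.002 0 0 0 0.39 -1;-0.001 -0.002 0 0 0 0.53 -1;-0.001 -0.002 0 0 0 0.67 -1;-0.001 -0.002 0 0 0 0.8 -1;-0.001 -0.002 0 0 0 0.93 -1;-0.001 -0.002 0 0 0 0.93 -1"}}

```text
t: 11.5
tcp_pos: [512.8, 128.8, 97.4]
ee_rot: [2.713, 1.583, 0.003]
force: [1.9, 3.1, 3.4]
gripper_width: 0.126
gripper_force: 40.0
```

Run:
```python
from h import *
s=r.get_state();print(s["tcp_pos"],yawy(s),s["force"],s["wrist_torque"],s["joint_pos"][5])
```

```text
[512.75490809 128.75343338  97.39360228] -0.5142354624495129 [1.90192433 3.06136448 3.42050078] [ 0.31923107 -0.24370865 -0.04702162] 0.6346987977402455
```

Request:
{"fn": "send_rows", "kwargs": {"targets": "0 0 0 0 0 0.12 -1;0 0 0 0 0 0.25 -1;0 0 0 0 0 0.39 -1;0 0 0 0 0 0.53 -1;0 0 0 0 0 0.67 -1;0 0 0 0 0 0.8 -1;0 0 0 0 0 0.93 -1;0 0 0 0 0 0.93 -1"}}

```text
t: 12.3
tcp_pos: [513.1, 128.4, 97.4]
ee_rot: [3.014, 0.885, 0.003]
force: [5.1, -0.2, 2.6]
gripper_width: 0.127
gripper_force: 40.0
```

Request:
{"fn": "send_rows", "kwargs": {"targets": "0 0 0 0 0 0.12 -1;0 0 0 0 0 0.25 -1;0 0 0 0 0 0.39 -1;0 0 0 0 0 0.53 -1;0 0 0 0 0 0.67 -1;0 0 0 0 0 0.8 -1;0 0 0 0 0 0.93 -1;0 0 0 0 0 0.93 -1"}}

```text
t: 13.1
tcp_pos: [513.2, 128.0, 97.4]
ee_rot: [3.138, 0.134, 0.004]
force: [4.7, -4.2, 2.5]
gripper_width: 0.125
gripper_force: 40.0
```

Run:
```python
from h import *
s=r.get_state();print(s["tcp_pos"],yawy(s),s["force"],s["wrist_torque"],s["joint_pos"][5],"theta~",1.67-yawy(s)-.026)
```

```text
[513.24452853 127.98008752  97.39120251] -1.4855969649833052 [ 4.74803686 -4.22562369  2.48765587] [-0.94098692 -0.80798454  0.02036729] 1.6062456223754105 theta~ 3.129596964983305
```

Request:
{"fn": "send_rows", "kwargs": {"targets": "0 0 0 0 0 0.15 -1;0 0 0 0 0 0.3 -1;0 0 0 0 0 0.45 -1;0 0 0 0 0 0.6 -1;0 0 0 0 0 0.75 -1;0 0 0 0 0 0.85 -1;0 0 0 0 0 0.93 -1;0 0 0 0 0 0.93 -1"}}

```text
t: 13.9
tcp_pos: [513.2, 127.6, 97.4]
ee_rot: [3.078, -0.623, 0.004]
force: [6.0, -8.4, 1.9]
gripper_width: 0.124
gripper_force: 40.1
```

Run:
```python
from h import *
s=r.get_state();print(s["tcp_pos"],yawy(s),s["force"],s["wrist_torque"],s["joint_pos"][5],"theta~",1.67-yawy(s)-.026)
```

```text
[513.16453183 127.55376678  97.38412666] -1.9701032466233732 [ 6.03156773 -8.36711121  1.91090152] [-1.45197044 -0.74856402  0.61846188] 2.0914626255711104 theta~ 3.6141032466233733
```

Request:
{"fn": "send_rows", "kwargs": {"targets": "0 0 0 0 0 0.05 -1;0 0 0 0 0 0.1 -1;0 0 0 0 0 0.1 -1;0 0 0 0 0 0.1 -1"}}

```text
t: 14.3
tcp_pos: [513.1, 127.6, 97.4]
ee_rot: [3.062, -0.699, 0.004]
force: [5.6, -8.7, 2.1]
gripper_width: 0.131
gripper_force: 42.3
```

Run:
```python
from h import *
s=r.get_state();print(s["tcp_pos"],yawy(s),s["force"],s["wrist_torque"],s["joint_pos"][5],"theta~",1.67-yawy(s)-.026)
```

```text
[513.14885155 127.56136467  97.41940121] -2.019939929803746 [ 5.63063643 -8.66326651  2.09553412] [-1.52222013 -0.74620509  1.14752125] 2.14173184219001 theta~ 3.663939929803746
```

Request:
{"fn": "send_rows", "kwargs": {"targets": "0 0 0 0 0 -0.14 -1;0 0 0 0 0 -0.28 -1;0 0 0 0 0 -0.42 -1;0 0 0 0 0 -0.56 -1;0 0 0 0 0 -0.7 -1;0 0 0 0 0 -0.84 -1;0 0 0 0 0 -1 -1;0 0 0 0 0 -1 -1"}}

```text
t: 15.1
tcp_pos: [513.2, 128.0, 97.4]
ee_rot: [3.139, 0.117, 0.004]
force: [5.0, -4.8, 1.4]
gripper_width: 0.129
gripper_force: 40.0
```

Request:
{"fn": "send_rows", "kwargs": {"targets": "0 0 0 0 0 -0.14 -1;0 0 0 0 0 -0.28 -1;0 0 0 0 0 -0.42 -1;0 0 0 0 0 -0.56 -1;0 0 0 0 0 -0.7 -1;0 0 0 0 0 -0.84 -1;0 0 0 0 0 -1 -1;0 0 0 0 0 -1 -1"}}

```text
t: 15.9
tcp_pos: [513.1, 128.5, 97.4]
ee_rot: [3.003, 0.923, 0.003]
force: [6.2, -1.0, 1.8]
gripper_width: 0.126
gripper_force: 40.0
```

Request:
{"fn": "send_rows", "kwargs": {"targets": "0 0 0 0 0 -0.14 -1;0 0 0 0 0 -0.28 -1;0 0 0 0 0 -0.42 -1;0 0 0 0 0 -0.56 -1;0 0 0 0 0 -0.7 -1;0 0 0 0 0 -0.84 -1;0 0 0 0 0 -1 -1;0 0 0 0 0 -1 -1"}}

```text
t: 16.7
tcp_pos: [512.7, 128.8, 97.4]
ee_rot: [2.664, 1.665, 0.002]
force: [4.2, 3.4, 4.7]
gripper_width: 0.125
gripper_force: 40.0
```

Run:
```python
from h import *
s=r.get_state();print(s["tcp_pos"],yawy(s),s["force"],s["wrist_torque"],s["joint_pos"][5],"theta~",1.67-yawy(s)-.026)
```

```text
[512.67526672 128.7710717   97.38375451] -0.45368049069415556 [4.2191419  3.40128783 4.67347364] [ 0.47620433 -0.5984078   0.05022321] 0.5741468188093658 theta~ 2.0976804906941555
```

Now a small final turn of about 3.5°, then settle and check.

Request:
{"fn": "send_rows", "kwargs": {"targets": "0 0 0 0 0 -0.06 -1;0 0 0 0 0 -0.11 -1;0 0 0 0 0 -0.11 -1;0 0 0 0 0 -0.11 -1;0 0 0 0 0 -0.11 -1;0 0 0 0 0 -0.11 -1"}}

```text
t: 17.3
tcp_pos: [512.7, 128.8, 97.4]
ee_rot: [2.618, 1.736, 0.002]
force: [3.4, 3.4, 5.1]
gripper_width: 0.121
gripper_force: 40.0
```

Run:
```python
from h import *
s=r.get_state();print(s["tcp_pos"],yawy(s),s["joint_vel"].round(3),s["gripper_force"],"theta~",1.67-yawy(s)-.026)
im,d=r.capture("wrist");a=cv2.resize(im[90:280,220:420,::-1],None,fx=3,fy=3)[:560]
cv2.imwrite("pics/w4.png",a)
```

```text
[512.67248068 128.77309049  97.3923079 ] -0.3997977714398701 [ 0.    -0.001 -0.     0.    -0.001 -0.001] 39.99894976615906 theta~ 2.0437977714398703
```

View pics/w4.png

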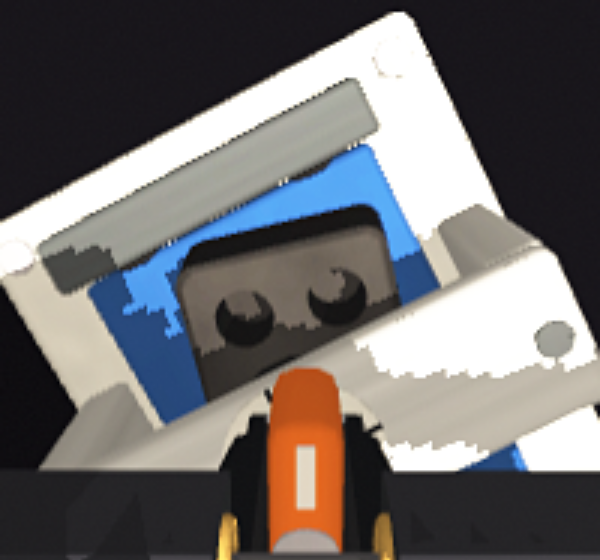

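The picture shows the blue carriage edge against the stop (crop about 90–370, 150–290). The orange bar is square between the pads (crop about 305, 450).

```bash
python3 -c "
from station import r
print(r.sign_off())"
```

```text
the job is handed in; nothing more can be done
None
```

I handed the job in with the carriage against the end stop; the thumbscrew was seated, backed off about a quarter turn (estimated 2.04 rad) and still held at 40 N. The verdict was not shown to me.

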